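# Shut a test cassette in the turnover holder and turn it over

## Task

A test cassette lies in the open clamshell holder of the small turnover stand. Fold the holder's blue-framed lid fully shut over the cassette, then swing the whole holder right over by its orange bar until it rests upside down on the far side of the stand, so that the back of the cassette can be read. The cassette must stay shut inside; let go at the end.

Things in the scene. Friction and masses are not known exactly. Their poses are not given: they have to be found in the camera images.
- bar (a point): Middle of the holder's orange grip bar (12 mm thick, 64 mm clear between two white arms), at the robot's side, 55 mm up. At the start: x level, across the holder to the lid hinge, y along the bar, z up. Shell: white, 44 x 92 mm (x by y), 36 mm gap from the bar. Swivel axis: along y, 64 mm from the bar in +x, same height, between posts 114 mm apart, 66 mm high. Base plate 96 x 140 x 8 mm.
- holder_turn (a joint): Swing of the whole holder about its swivel axis, rad: 0 at the start, pi/2 with the bar straight above the swivel, pi fully over (bar at the far side, again 55 mm up, lid underneath). The bar goes over the top; stops at 0 and pi. Turns easily (0.02 N m friction); let go half-way it falls to the nearer stop.
- holder_lid (a joint): Lid, rad: 0 shut flat, starts open at 1.6 to 1.9 (upright or leaning away from the bar). Blue frame, clear window, 42 mm from hinge to free edge, 92 wide, 5 thick. Hinge along y, 20 mm beyond the swivel axis and 2 mm above it; shut, its top is 7 mm above that axis. Push its back over towards the bar, then press down near the free edge. Stiff (0.03 N m): stays where left, even upside down.
- cassette_mid (a point): Centre of the white test cassette, 70 x 21 x 5 mm, lying loose in the pocket of the open holder, its centre about on the swivel axis, long side along the bar. x along its length, z up.
There are look-alikes about, which are no part of the job. Leave any red look-alike of the part that bears cassette_mid alone.

How it is judged:
By the outcome, as a careful person would: the job done as asked, in the order asked, and still so for the second after the job is handed in, with the robot touching nothing.
It also fails if it takes over 50 s, if anything falls off the work surface, if the arm or the gripper's body presses on something with over 40 N, if the wrist force passes 120 N, or if a joint passes its speed limit or range.

## Robot

A 6-joint arm with a two-finger parallel gripper is mounted at the origin on a cart in front of the work surface, level with it; the furniture and walls round the work are solid. World frame = base frame: x ahead of the robot, y to its left, z up, the work surface at z = 0. Lengths are in mm, angles in rad, forces in N, time in s.
With the tool pointing down it reaches from about 300 to 825 mm from the base axis. Payload 5.4 kg.
Tool frame: the origin (TCP) lies midway between the tips of the shut fingers; the grasp point (between the pads) lies 19 mm behind it; z points along the fingers, y is the line along which they close (so a half turn about z gives the same grasp; the last joint's range is limited). The gripper opens to 92 mm and grips with 3 to 60 N. Pads are 20 mm wide; open, the fingers measure 128 mm over their backs; the gripper's body (75 mm by 189 mm) begins 69 mm behind the grasp point.
Start: joints at [-1.381, 0.158, 1.597, -0, 1.386, -0.21], TCP at [223.785, -529.647, 214.601] pointing down, gripper open.
Joint ranges: [-2.91, 2.91], [-0.94, 2.29], [0.18, 2.7], [-1.29, 4.43], [0.17, 2.64], [-3, 3]. Speed limits (rad/s): [2.57, 2.57, 3.14, 3.14, 3.14, 3.14].

## Interface

Orientations are given as [roll, pitch, yaw] about the fixed x, y, z axes, in that order (R = Rz(yaw) Ry(pitch) Rx(roll)).
In Python, from plant import readout, get_image, bot gives the robot as it stands.
- The arm moves only by the tool apply_moves, never from a script. Its argument "plan" is a list that holds one entry, the list of rows, each a list of 7 numbers: the shift along the tool's x, y, z in cm, then the turn, a rotation vector about the tool's x, y, z in degrees, then the opening, from -1 (shut) to 1 (fully open), so that 0 is half open. In form: [[[x, y, z, ax, ay, az, hand], ...]]. A call has 1 to 10 rows; each row shifts and turns the commanded pose from where the row before left it, along the tool's axes as they then stand; what a row does not reach is not made up. A row lasts 1/8 s, in which the tool goes at most 62.5 mm and 10.7 degrees, less where a joint would pass 70% of its speed; a pose out of reach is approached as far as the arm can. A call with a gripper value outside its range is refused whole. The fingers move at their own pace and stop on an object; the grip force is fixed at half the most. Time passes only in rows, so rows that do not move let the fingers close. It gives the time, the measured TCP pose, the force, the opening and the grip force at its end, in the units of the state.
- readout.sense(): the state, without advancing time (a new reading comes with each control period).
- get_image(name): name is "scene" or "top" or "wrist"; returns a dict with "frame" (420x560x3 uint8, blue, green, red), "fx", "fy", "cx", "cy" (pixels), "k1" (the pictures are not rectified: a ray, as slopes to the right and down, at radius r is drawn at 1 + k1 r^2 times it, then the intrinsics apply), "rvec" (rotation vector, rad) and "tvec" (3), from world to camera coordinates, as OpenCV has them; the wrist camera has in their place "T_tool_cam" (4x4, takes a point from camera to tool coordinates, whose origin is the TCP and whose axes are the flange's). Camera axes: x right, y down, z forward; pixel columns grow to the right and rows downward; lengths in mm; the calibration is good to about 2 mm. A picture is of the moment at which its call begins: read the wrist's pose just before it. There is no depth.
- bot.job_done(): hands the job in; it is judged then, once.
The state is a dict: "time_s": time; "q": joint angles; "dq": joint speeds; "joint_efforts": joint torques, N m; "ee_pos": TCP position; "orientation": TCP orientation; "force": force on the tool from outside, world axes, zero at the start; "ft_torque": the same for the moment, N m; "gripper_width": finger opening in mm; "grasp_force": force on a finger pad.
Only numpy, scipy, OpenCV 4.12 (cv2) and the standard library are available. Lean on these libraries where they do the work, as an engineer would, in place of code of your own. Each camera call takes 0.05 s, during which the arm holds its last target. There are 200 camera calls.

## Working session

There is one attempt and no reset: what is moved stays moved. The work goes in short steps, Python scripts to look and compute and a tool call to move; the robot and the scene stay as the last step left them, time stands still between calls to the robot, and variables do not carry over. Pictures are saved under pics/ and viewed, at most 10 in all, crops included, and the job is handed in when it is done.

Besides the shell and the picture viewer there is one more tool, called after "Request:" in YAML: its name, and indented under it one key for each argument. apply_moves: Moves the arm, as the interface text tells. Its arguments: {"type":"object","properties":{"plan":{"type":"array","items":{"type":"array","items":{"type":"array","items":{"type":"number"}}}}},"required":["plan"]}

```bash
mkdir -p pics; ls; python3 - <<'E'
from plant import readout,get_image,bot
import cv2
for n in("scene","top"):
    d=get_image(n);cv2.imwrite(f"pics/{n}0.png",d["frame"]);print(n,{k:v for k,v in d.items() if k!="frame"})
print(readout.sense())
E
```

```text
pics
scene {'fx': 512.982806017245, 'fy': 512.982806017245, 'cx': 279.8886307670046, 'cy': 210.52941151676438, 'k1': -0.040430044183689194, 'rvec': array([ 1.90845222, -0.90970854,  0.54474302]), 'tvec': array([-355.85866393,  223.36097158,  560.32133962])}
top {'fx': 413.2846972559478, 'fy': 413.2846972559478, 'cx': 284.94208502412295, 'cy': 204.84046092392214, 'k1': -0.005183454682046465, 'rvec': array([ 2.1560751 , -2.17532179,  0.10775113]), 'tvec': array([-37.08996981, 526.9669868 , 864.34120021])}
{'time_s': 0.1, 'q': array([-1.38109428e+00,  1.58985935e-01,  1.59810267e+00, -1.27582830e-05,
        1.38620043e+00, -2.10086616e-01]), 'dq': array([-0.00040192, -0.00232135, -0.00371714, -0.0006616 , -0.00205955,
        0.00120614]), 'joint_efforts': array([ 6.10378102e-04, -3.86502349e+01, -3.22959995e+01,  7.04290043e-02,
        3.39306670e-02, -4.37094661e-05]), 'ee_pos': array([ 223.67813629, -529.09506564,  213.71925021]), 'orientation': array([-3.13993095e+00, -3.41509747e-04,  3.99790726e-01]), 'force': array([-0.26196639, -0.38966164,  0.28199438]), 'ft_torque': array([ 0.0161198 ,  0.02095944, -0.01070093]), 'grasp_force': 0.0, 'gripper_width': 91.80757383495907}
```

View pics/scene0.png

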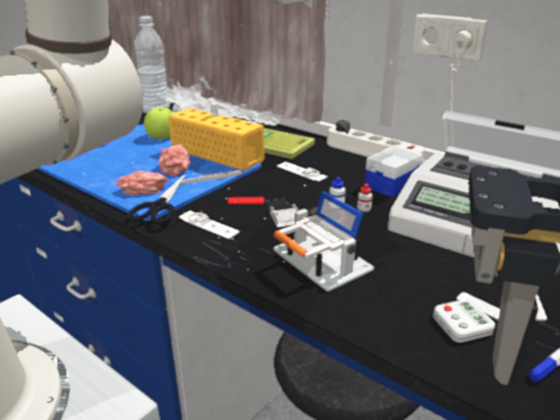

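View pics/top0.png

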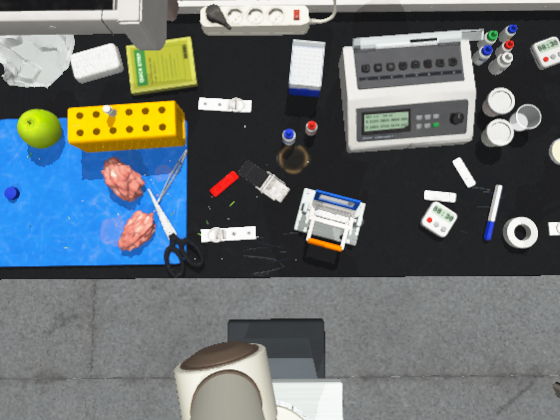

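Both views show the turnover stand: orange bar at top (324,246) and scene (291,242), blue lid upright at top (336,199) and scene (340,213). Possible mix-ups are the loose cassettes at top (228,234), (225,105), (440,196) and (464,172), the red piece at (225,184), and the white/grey USB-like item at (265,182). Only the stand at (330,220) has a bar and lid, so I choose that one and check it in a close crop.

```bash
cat > h.py <<'E'
import numpy as np,cv2
from plant import readout,get_image
from scipy.spatial.transform import Rotation as Ro
def cam(d):
    K=np.array([[d["fx"],0,d["cx"]],[0,d["fy"],d["cy"]],[0,0,1]])
    if "rvec" in d: R=cv2.Rodrigues(d["rvec"])[0];t=np.array(d["tvec"],float)
    else:
        s=d["state"];T=np.eye(4);T[:3,:3]=Ro.from_euler("xyz",s["orientation"]).as_matrix();T[:3,3]=s["ee_pos"]
        M=np.linalg.inv(T@np.array(d["T_tool_cam"]));R=M[:3,:3];t=M[:3,3]
    return K,R,t,np.array([d["k1"],0,0,0,0.])
def ray(d,uv):
    K,R,t,D=cam(d);p=cv2.undistortPoints(np.array([[uv]],float),K,D)[0,0]
    return -R.T@t,R.T@np.array([p[0],p[1],1])
def atz(d,uv,z):
    o,v=ray(d,uv);return o+v*(z-o[2])/v[2]
def tri(*dv):
    A=np.zeros((3,3));b=np.zeros(3)
    for d,uv in dv:
        o,v=ray(d,uv);v/=np.linalg.norm(v);P=np.eye(3)-np.outer(v,v);A+=P;b+=P@o
    return np.linalg.solve(A,b)
def proj(d,X):
    K,R,t,D=cam(d);return cv2.projectPoints(np.array(X,float).reshape(-1,3),R,t,K,D)[0][:,0]
def shot(n):
    s=readout.sense();d=get_image(n);d["state"]=s;return d
E
python3 - <<'E'
from h import *
t=shot("top");s=shot("scene")
a=cv2.resize(t["frame"][175:275,280:380],None,fx=4,fy=4,interpolation=2)
b=cv2.resize(s["frame"][185:295,260:380],None,fx=3.64,fy=3.64,interpolation=2)
b=cv2.resize(b,(400,400));cv2.imwrite("pics/crop1.png",np.hstack([a,b]))
def blob(d,lo,hi,box):
    h=cv2.cvtColor(d["frame"],cv2.COLOR_BGR2HSV);m=cv2.inRange(h,lo,hi);x0,x1,y0,y1=box;k=np.zeros_like(m);k[y0:y1,x0:x1]=m[y0:y1,x0:x1]
    p=np.argwhere(k)[:,::-1];return p.mean(0),cv2.minAreaRect(p.astype(np.float32)),len(p)
bt=blob(t,(5,150,100),(20,255,255),(290,370,220,270));bs=blob(s,(5,150,100),(20,255,255),(265,320,220,265))
print(bt,bs)
print("tri",tri((t,bt[0]),(s,bs[0])),"z55",atz(t,bt[0],55),atz(s,bs[0],55))
c,(w,h),an=bt[1];bx=cv2.boxPoints(bt[1]);print([atz(t,q,58).round(1) for q in bx])
E
```

```text
(array([324.65315315, 244.15315315]), ((324.37567138671875, 244.0725555419922), (35.17097473144531, 6.565926551818848), 14.743562698364258), 222) (array([288.91050584, 242.36964981]), ((289.6400146484375, 242.4800262451172), (37.60000228881836, 8.800000190734863), 36.869895935058594), 257)
tri [ 439.92941829 -121.67853445   56.90569233] z55 [ 441.20057196 -123.34084824   55.        ] [ 440.90509072 -118.48095163   55.        ]
[array([444.3, -85.8,  58. ]), array([457.4, -89.4,  58. ]), array([ 438.4, -159.2,   58. ]), array([ 425.4, -155.5,   58. ])]
```

View pics/crop1.png

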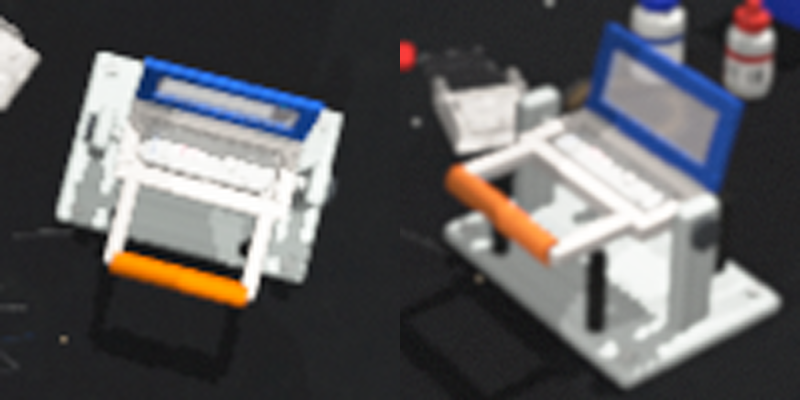

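The crop confirms the choice: open holder with the white cassette in its pocket, blue lid upright, and orange bar on the robot's side. The bar is at about (441,-121,55), which agrees with its stated height, and the yaw is about -15°. I'll turn the tool so y lies across the holder, then go above it.

Request:
apply_moves:
  plan:
    - [[0,0,0,0,0,-10.4,0.5],[0,0,0,0,0,-10.4,0],[0,0,0,0,0,-10.4,-0.5],[0,0,0,0,0,-10.4,-1],[0,0,0,0,0,-10.4,-1],[5,2.4,0,0,0,0,-1],[5,2.4,0,0,0,0,-1],[5,2.4,0,0,0,0,-1],[5,2.4,0,0,0,0,-1],[5,2.4,0,0,0,0,-1]]

```text
time_s: 1.45
ee_pos: [405.6, -318.0, 214.5]
orientation: [3.141, 0.0, 1.307]
force: [1.2, -1.0, 0.4]
gripper_width: 0.5
grasp_force: 0.0
```

Request:
apply_moves:
  plan:
    - [[5,2.4,0,0,0,0,-1],[5,2.4,0,0,0,0,-1],[5,2.4,0,0,0,0,-1],[5,2.4,0,0,0,0,-1],[0,2,0,0,0,0,-1],[0,0,0,0,0,0,-1],[0,0,0,0,0,0,-1]]

```text
time_s: 2.33
ee_pos: [568.1, -156.9, 214.3]
orientation: [-3.141, -0.0, 1.307]
force: [0.2, -0.3, -0.6]
gripper_width: 0.5
grasp_force: 0.0
```

```bash
python3 - <<'E'
from h import *
w=shot("wrist");t=shot("top")
print(w["state"]["ee_pos"],w["state"]["orientation"],w["T_tool_cam"])
im=w["frame"].copy()
y=np.radians(-15.2);ex=np.array([np.cos(y),np.sin(y),0]);ey=np.array([-ex[1],ex[0],0]);B=np.array([441,-121.5,55])
P=[B,B+32*ey,B-32*ey,B+84*ex+46*ey+[0,0,2],B+84*ex-46*ey+[0,0,2]]+[B*[1,1,0]+(64+a*48)*ex+b*70*ey+[0,0,8] for a in(-1,1) for b in(-1,1)]
uv=proj(w,P);print(uv.round())
for q in uv: cv2.circle(im,tuple(int(v) for v in q.round()),3,(0,255,0),1)
cv2.imwrite("pics/w1.png",im)
E
```

```text
[ 568.10494162 -156.87130108  214.29972336] [-3.14059706e+00 -4.42150042e-05  1.30671252e+00] [[-4.02624055e-04 -9.61641585e-01 -2.74308766e-01  7.95380094e+01]
 [ 9.99999127e-01 -4.19582961e-05 -1.32068277e-03  1.30872536e-01]
 [ 1.25851395e-03 -2.74309058e-01  9.61640763e-01 -1.70164596e+02]
 [ 0.00000000e+00  0.00000000e+00  0.00000000e+00  1.00000000e+00]]
[[164. 198.]
 [162. 171.]
 [167. 225.]
 [235. 158.]
 [238. 236.]
 [194. 240.]
 [186. 135.]
 [264. 240.]
 [262. 135.]]
```

View pics/w1.png

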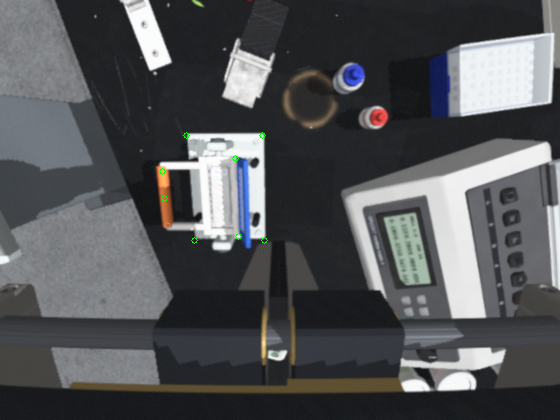

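The wrist picture agrees with the estimate: bar at (165,197) against (164,198) predicted, and the base corners coincide. The lid shows edge-on at (244,200), near upright. The analyser's nearest corner is at (343,190), so I'll check its height and refine the yaw.

```bash
python3 - <<'E'
from h import *
w=shot("wrist");t=shot("top")
print("corner",tri((w,(343,190)),(t,(346,148))))
h=cv2.cvtColor(w["frame"],cv2.COLOR_BGR2HSV)
def seg(lo,hi,x0,x1,y0,y1,z):
    m=cv2.inRange(h[y0:y1,x0:x1],lo,hi);p=np.argwhere(m)[:,::-1]+[x0,y0]
    a,b=p[p[:,1]<np.percentile(p[:,1],20)].mean(0),p[p[:,1]>np.percentile(p[:,1],80)].mean(0)
    A,C=atz(w,a,z),atz(w,b,z);d=A-C;print(p.mean(0),len(p),p[:,1].min(),p[:,1].max(),atz(w,p.mean(0),z),"yaw ex",np.degrees(np.arctan2(d[1],d[0]))-90)
seg((5,120,60),(20,255,255),150,185,150,240,57)
seg((100,130,60),(130,255,255),225,260,140,255,99)
E
```

```text
corner [ 648.73694726 -175.16647875   26.09380067]
[164.37748344 195.72450331] 755 165 228 [ 442.85816263 -118.54569793   57.        ] yaw ex -15.498231240992624
[244.31968504 203.4519685 ] 635 158 248 [ 536.72251541 -142.30871784   99.        ] yaw ex -14.19769822481284
```

Request:
apply_moves:
  plan:
    - [[0.2,0.3,3,0,0,0,-1],[0,0,4,0,0,0,-1],[0,0,4,0,0,0,-1],[0,0,2.4,0,0,0,-1],[0,0,0,0,0,0,-1],[0,-1,0,0,0,0,-1],[0,-1,0,0,0,0,-1],[0,-1,0,0,0,0,-1],[0,-1,0,0,0,0,-1],[0,0,0,0,0,0,-1]]

```text
time_s: 3.78
ee_pos: [532.8, -144.8, 80.7]
orientation: [-3.141, -0.0, 1.307]
force: [0.4, 0.7, -0.3]
gripper_width: 0.3
grasp_force: 0.0
```

```bash
python3 - <<'E'
from h import *
s=shot("scene");cv2.imwrite("pics/s2.png",cv2.resize(s["frame"][130:310,230:470],None,fx=3,fy=3,interpolation=2))
E
```

```text
(no output)
```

View pics/s2.png

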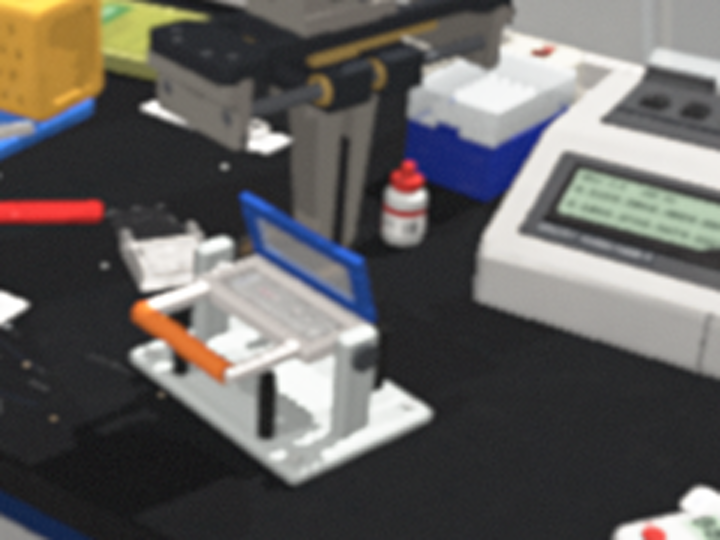

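The picture shows the fingertips behind the lid at (335,240) with the lid tipping towards the bar. The force is tiny. I carry on.

Request:
apply_moves:
  plan:
    - [[0,-1,0,0,0,0,-1],[0,-1,0,0,0,0,-1],[0,-1,0,0,0,0,-1],[0,-1,0.2,0,0,0,-1],[0,-0.4,0.4,0,0,0,-1],[0,0,0.4,0,0,0,-1],[0,0,0.4,0,0,0,-1],[0,0,0.3,0,0,0,-1],[0,0,0.1,0,0,0,-1],[0,0,0,0,0,0,-1]]

```text
time_s: 5.08
ee_pos: [491.3, -133.7, 62.6]
orientation: [3.141, 0.0, 1.307]
force: [0.2, -0.8, 0.9]
gripper_width: 0.4
grasp_force: 0.0
```

Request:
apply_moves:
  plan:
    - [[0,0,0.1,0,0,0,-1],[0,0,0.1,0,0,0,-1],[0,0,0,0,0,0,-1]]

```text
time_s: 5.45
ee_pos: [491.5, -133.8, 62.1]
orientation: [3.141, 0.0, 1.308]
force: [-5.4, 2.3, 10.7]
gripper_width: 0.2
grasp_force: 5.4
```

Request:
apply_moves:
  plan:
    - [[0,0,0.1,0,0,0,-1],[0,0,0,0,0,0,-1],[0,0,-2,0,0,0,-1],[0,0,-5,0,0,0,-0.6],[0,-2.5,-2,0,0,0,-0.35],[0,-2.5,0,0,0,0,-0.35],[0,0,0,0,0,0,-0.35]]

```text
time_s: 6.32
ee_pos: [442.3, -120.3, 149.7]
orientation: [3.141, 0.0, 1.307]
force: [-0.4, -0.7, -0.4]
gripper_width: 29.7
grasp_force: 0.0
```

```bash
python3 - <<'E'
from h import *
s=shot("scene");w=shot("wrist");print(w["state"]["ee_pos"],w["state"]["gripper_width"],w["state"]["orientation"])
a=cv2.resize(s["frame"][190:300,250:390],(509,400),interpolation=2)
h=cv2.cvtColor(w["frame"],cv2.COLOR_BGR2HSV);m=cv2.inRange(h,(5,120,60),(20,255,255));n,l,st,c=cv2.connectedComponentsWithStats(m)
for i in range(1,n):
    if st[i,4]>200: print(st[i],c[i],atz(w,c[i],57))
b=cv2.resize(w["frame"],(290,218));b=cv2.copyMakeBorder(b,0,182,0,0,0)
cv2.imwrite("pics/s3.png",np.hstack([a,b]))
E
```

```text
[ 442.97188614 -120.62686015  149.66535542] 29.836791897825286 [3.14069968e+00 1.16777623e-04 1.30708564e+00]
[ 270  176   16   77 1078] [277.61131725 213.81168831] [ 442.94559868 -118.62778993   57.        ]
```

View pics/s3.png

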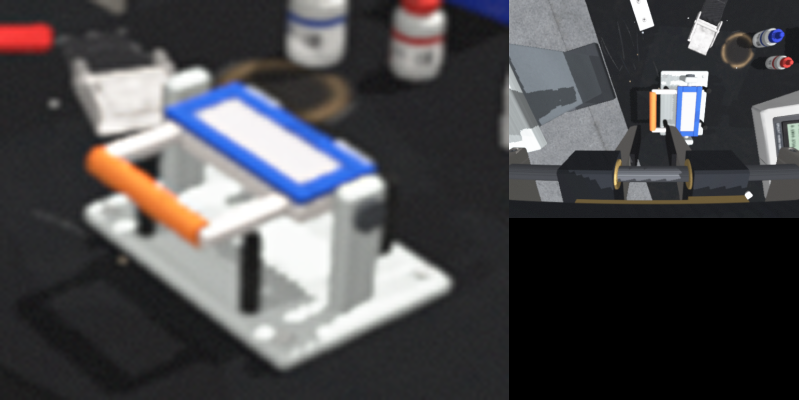

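The lid lies flat and shut: in the left crop the blue frame sits flush over the shell around (270,140), and the press stopped at the expected height of 62 mm. The bar measures (443,-119) against the tool's (443,-121). I descend and grip.

Request:
apply_moves:
  plan:
    - [[0.1,0,4,0,0,0,-0.35],[0,0,4,0,0,0,-0.35],[0,0,2.4,0,0,0,-0.35],[0,0,1,0,0,0,-0.35],[0,0,0,0,0,0,-0.35],[0,0,0,0,0,0,-0.8],[0,0,0,0,0,0,-1],[0,0,0,0,0,0,-1],[0,0,0,0,0,0,-1]]

```text
time_s: 7.55
ee_pos: [442.7, -119.7, 36.4]
orientation: [-3.141, 0.001, 1.308]
force: [-3.9, 0.5, 5.8]
gripper_width: 11.2
grasp_force: 30.0
```

Request:
apply_moves:
  plan:
    - [[0,0.08,-1.0,0,0,0,-1],[0,0.23,-0.98,0,0,0,-1],[0,0.39,-0.93,0,0,0,-1],[0,0,0,0,0,0,-1]]

```text
time_s: 8.05
ee_pos: [448.2, -121.1, 65.2]
orientation: [-3.137, 0.0, 1.308]
force: [-7.2, -0.4, 1.3]
gripper_width: 10.9
grasp_force: 30.0
```

```bash
python3 - <<'E'
from h import *
s=shot("scene");print(s["state"]["ee_pos"],s["state"]["ft_torque"])
cv2.imwrite("pics/s4.png",cv2.resize(s["frame"][160:300,240:400],(640,560),interpolation=2))
E
```

```text
[ 448.18527815 -121.08452769   65.20480565] [-0.17369572  1.56974617 -0.03584868]
```

View pics/s4.png

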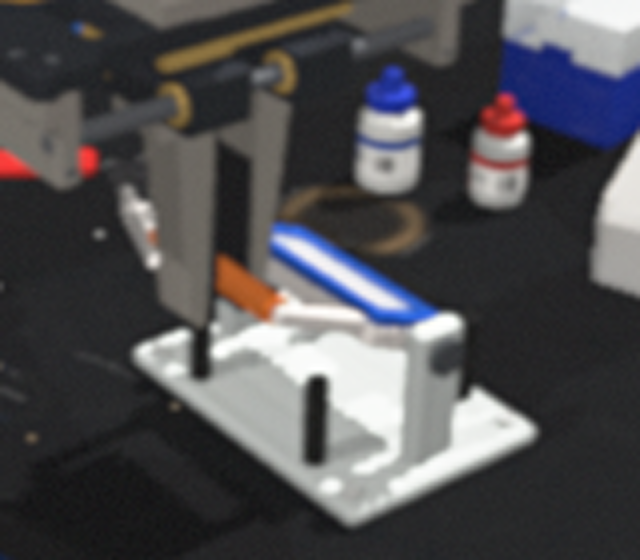

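The bar, at (245,287), has risen in the grip. The holder has turned about 27° with the lid still shut and low forces. I continue over the top.

Request:
apply_moves:
  plan:
    - [[0,0.52,-0.86,0,0,0,-1],[0,0.65,-0.76,0,0,0,-1],[0,0.76,-0.65,0,0,0,-1],[0,0.86,-0.52,0,0,0,-1],[0,0.93,-0.39,0,0,0,-1],[0,0.98,-0.23,0,0,0,-1],[0,1.0,-0.08,0,0,0,-1],[0,0,0,0,0,0,-1]]

```text
time_s: 9.1
ee_pos: [506.2, -136.8, 101.7]
orientation: [3.139, 0.001, 1.308]
force: [-2.8, -0.6, 6.0]
gripper_width: 11.0
grasp_force: 30.0
```

Request:
apply_moves:
  plan:
    - [[0,1.0,0.08,0,0,0,-1],[0,0.98,0.23,0,0,0,-1],[0,0.93,0.39,0,0,0,-1],[0,0.86,0.52,0,0,0,-1],[0,0,0,0,0,0,-1]]

```text
time_s: 9.72
ee_pos: [542.2, -146.5, 87.1]
orientation: [3.14, 0.0, 1.307]
force: [-2.9, -2.1, 1.6]
gripper_width: 11.4
grasp_force: 30.0
```

Request:
apply_moves:
  plan:
    - [[0,0.76,0.65,0,0,0,-1],[0,0.65,0.76,0,0,0,-1],[0,0.52,0.86,0,0,0,-1],[0,0.39,0.93,0,0,0,-1],[0,0.23,0.98,0,0,0,-1],[0,0,0,0,0,0,-1]]

```text
time_s: 10.48
ee_pos: [565.7, -152.7, 44.4]
orientation: [-3.141, -0.0, 1.307]
force: [-3.9, -2.0, 0.4]
gripper_width: 10.9
grasp_force: 30.0
```

Request:
apply_moves:
  plan:
    - [[0,0.08,0.8,0,0,0,-1],[0,0,0.2,0,0,0,-1],[0,0,0,0,0,0,-1]]

```text
time_s: 10.85
ee_pos: [566.4, -152.8, 35.6]
orientation: [-3.141, -0.0, 1.307]
force: [-4.4, -1.6, 3.4]
gripper_width: 10.8
grasp_force: 30.0
```

Now release gently to about 28 mm opening, rise straight up, and back off.

Request:
apply_moves:
  plan:
    - [[0,0,0,0,0,0,-0.55],[0,0,0,0,0,0,-0.42],[0,0,0,0,0,0,-0.42],[0,0,-1,0,0,0,-0.42],[0,0,-3,0,0,0,-0.42],[0,0,-4,0,0,0,-0.42],[0,0,-5,0,0,0,-0.42],[0,0,-5,0,0,0,-0.42],[-6,0,0,0,0,0,-0.42],[-6,0,0,0,0,0,-0.42]]

```text
time_s: 12.1
ee_pos: [535.9, -269.9, 217.8]
orientation: [3.138, 0.001, 1.309]
force: [0.7, -0.4, -0.8]
gripper_width: 26.7
grasp_force: 0.0
```

Request:
apply_moves:
  plan:
    - [[-6,0,0,0,0,0,-0.42],[-6,0,0,0,0,0,-0.42],[-2,0,0,0,0,0,-0.42],[0,0,0,0,0,0,-0.42]]

```text
time_s: 12.6
ee_pos: [498.8, -404.5, 215.9]
orientation: [3.141, -0.0, 1.306]
force: [0.2, 0.4, 0.3]
gripper_width: 26.5
grasp_force: 0.0
```

```bash
python3 - <<'E'
from h import *
s=shot("scene");t=shot("top");print(s["state"]["ee_pos"])
a=cv2.resize(s["frame"][180:300,250:390],(467,400),interpolation=2)
b=cv2.resize(t["frame"][170:270,285:365],(320,400),interpolation=2)
cv2.imwrite("pics/s5.png",np.hstack([a,b]))
bar=np.array([442.5,-120,55]);y=np.radians(-15.2);far=bar+128*np.array([np.cos(y),np.sin(y),0])
h=cv2.cvtColor(t["frame"],cv2.COLOR_BGR2HSV);m=cv2.inRange(h,(5,150,60),(20,255,255));m[:,:295]=0;m[:,370:]=0;m[:150]=0;m[275:]=0
p=np.argwhere(m)[:,::-1];print(len(p),p.mean(0),"exp",proj(t,far),atz(t,p.mean(0),57),far)
E
```

```text
[ 498.83707886 -404.49480324  215.85188576]
221 [339.62443439 184.86425339] exp [[337.94223103 184.32588237]] [ 564.54206448 -156.80573197   57.        ] [ 566.02211129 -153.56021487   55.        ]
```

View pics/s5.png

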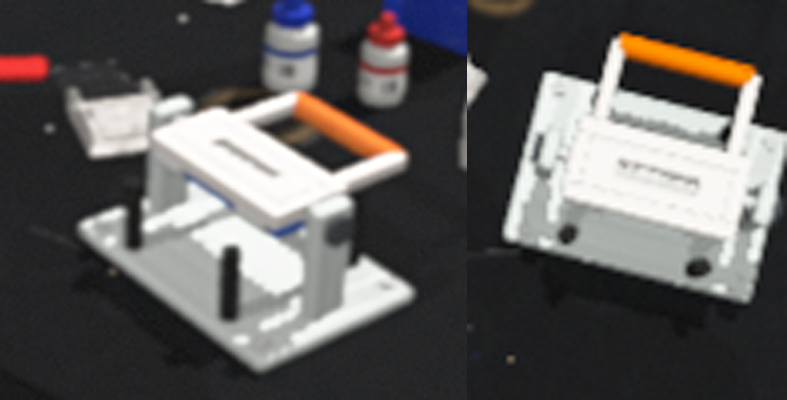

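The holder rests upside down with its bar on the far side (top bar pixel (340,185), expected (338,184)). The blue frame shows just under the shell, so I check that it is flush by overlaying the shut-lid model.

```bash
python3 - <<'E'
from h import *
s=shot("scene")
y=np.radians(-15.2);ex=np.array([np.cos(y),np.sin(y),0]);ey=np.array([-ex[1],ex[0],0]);B=np.array([442.5,-120,55])
x0,y0,k=280,205,8
im=cv2.resize(s["frame"][y0:y0+70,x0:x0+90],None,fx=k,fy=k,interpolation=2)
for op,col in((0,(0,255,0)),(.25,(0,0,255))):
    for e in(-46,46):pass
    L=[]
    for r,e in((0,-46),(42,-46),(42,46),(0,46)):
        L.append(B+ex*(44+r*np.cos(op)+(-5*np.sin(op)))+ey*e+np.array([0,0,-2-r*np.sin(op)-5*np.cos(op)]))
    q=(proj(s,L)-[x0,y0]+.5)*k
    cv2.polylines(im,[q.astype(int)],True,col,1)
cv2.imwrite("pics/s6.png",im)
E
```

```text
(no output)
```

View pics/s6.png

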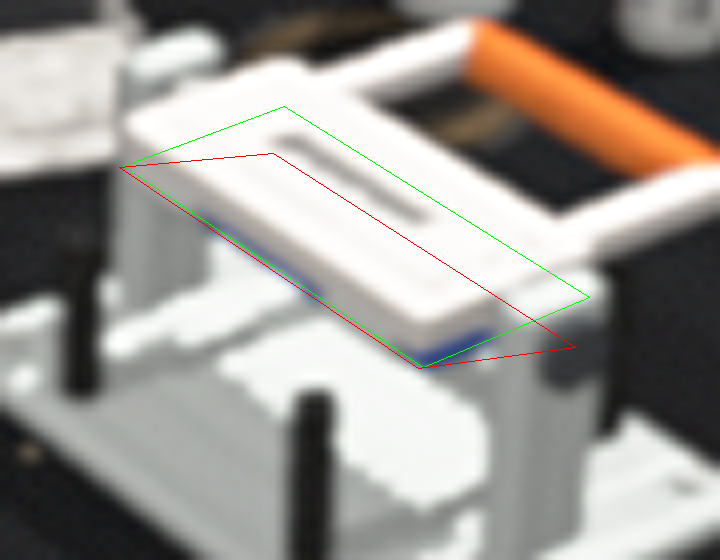

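The lower blue edge, from (420,368) to (490,338), follows the green shut-lid line and not the red one for 0.25 rad open. The lid is shut, so I hand the job in.

```bash
python3 -c "
from plant import bot
print(bot.job_done())"
```

```text
the job is handed in; nothing more can be done
None
```

The lid is folded shut over the cassette, the holder is turned right over and resting upside down on the far side of the stand, and the gripper has let go and moved clear. The job is handed in at about 13 s of the allowed 50 s, but it returned no verdict.

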